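Votive cup over the shelf rail

TASK

Take the amber glass votive cup out of the railed shelf on the shoe cabinet: lift it up until it is clear of the front rail, draw it forward over the rail, and set it down gently, upright and flat on the floor of the round blue key tray. Leave the green glass cup standing where it is.

Things in the scene. Friction and masses are not known exactly. Their poses are not given: they have to be found in the camera images.
- amber_cup: Amber glass votive cup, the one to move: upright straight cylinder, 56 mm outside diameter, 70 mm tall, wall 4 mm, white wax inside up to 36 mm; about 0.2 kg. Origin at the centre of its underside, z up along its axis; its yaw means nothing.
- green_cup: Green glass votive cup, same shape and size as the amber one (56 mm diameter, 70 mm tall), origin at the centre of its underside. Must stay where it stands. Amber cup, green cup and a white shoe cream jar with black cap (54 mm diameter, 60 mm tall) stand in any order at about y = -130, 0 and +130 mm of the shelf, within 10 mm of its x = 0.
- shelf: Low wooden shelf, fixed, 130 mm deep (x), 410 mm wide (y), open above. Origin: centre of its underside, on the marble. Its front, towards the robot, is its -x side; z up. Board top (cups stand on it) 30 mm above origin. Steel front rail along y at x = -60 mm, top edge 70 mm above origin. Rear rail at x = +60 mm, top 58 mm; side rails at y = +-200 mm slope between.
- tray: Round blue ceramic key tray, empty, loose on the marble before the shelf, 0.6 kg: 134 mm outside diameter, 14 mm tall, rim wall 5 mm, flat inner floor 124 mm across, 6 mm above its underside. Origin: centre of its underside, z up. A wooden clothes brush and a lint roller, under 55 mm high, lie far left and right of it (over 270 mm from the middle line).

How it is judged:
By the outcome, as a careful person would: the job done as asked, in the order asked, and still so for the second after the job is handed in, with the robot touching nothing.
It also fails if it takes over 35 s, if anything falls off the work surface, if the arm or the gripper's body presses on something with over 40 N, if the wrist force passes 120 N, or if a joint passes its speed limit or range.

ROBOT

A 6-joint arm with a two-finger parallel gripper is mounted at the origin on the work surface. World frame = base frame: x ahead of the robot, y to its left, z up, the work surface at z = 0. Lengths are in m, angles in degrees, forces in N, time in s.
With the tool pointing down it reaches from about 0.35 to 0.875 m from the base axis. Payload 4.2 kg.
Tool frame: the origin (TCP) lies at the very end of the fingers, on their centre line; the grasp point (between the pads) lies 19 mm behind it; z points along the fingers, y is the line along which they close (so a half turn about z gives the same grasp; the last joint's range is limited). The gripper opens to 87 mm and grips with 3 to 60 N. Pads are 19 mm wide; open, the fingers measure 117 mm over their backs; the gripper's body (75 mm by 190 mm) begins 51 mm behind the grasp point.
Start: joints at [-49.928, 22.042, 0.453, 0, -68.411, -14.817], TCP at [0.267, -0.565, 0.223] pointing down, gripper open.
Joint ranges: [-179.83, 179.83], [-69.29, 118.12], [-61.27, 80.66], [-181.25, 117.63], [-171.15, -9.14], [-177.46, 177.46]. Speed limits (degrees/s): [159.86, 159.86, 180, 180, 180, 180].

INTERFACE

Orientations are given as a 3x3 rotation matrix whose columns are the frame's x, y, z axes.
In Python, from station import sense, cams, r gives the robot as it stands. The module is installed in compiled form; this text tells all that it offers.
- The arm moves only by the tool step_arm, never from a script. Its argument "targets" is text: rows parted by semicolons, each of 4 numbers parted by spaces: the shift along the tool's x, y, z in cm, then the turn about the tool's z in degrees. In form: x y z turn; .... A call has 1 to 12 rows; each row shifts and turns the commanded pose from where the row before left it, along the tool's axes as they then stand; what a row does not reach is not made up. A row lasts 1/12 s, in which the tool goes at most 41.7 mm and 7.16 degrees, less where a joint would pass 70% of its speed; a pose out of reach is approached as far as the arm can. A call with a gripper value outside its range is refused whole. "claw" is the finger opening in cm, from 0 to 8.7, set as the call begins (left out, the last holds). The fingers move at their own pace and stop on an object; the grip force is fixed at half the most. Time passes only in rows, so rows that do not move let the fingers close. It gives the time, the measured TCP pose, the force, the opening and the grip force at its end, in the units of the state.
- sense(): the state, without advancing time (a new reading comes with each control period).
- cams.capture(name): name is "scene" or "top"; returns a dict with "frame" (480x640x3 uint8, blue, green, red), "vertical_fov" (degrees; the focal length in pixels is half the picture's height over the tangent of half this angle, whatever the lens; pixels are square), "cx", "cy" (the principal point, pixels), "eye" and "rotation" of the camera in the world. Camera axes: x right, y down, z forward; pixel columns grow to the right and rows downward; lengths in m; the calibration is good to about 2 mm. A picture is of the moment at which its call begins. There is no depth.
- r.finish_job(): hands the job in; it is judged then, once.
The state is a dict: "time_s": time; "joints": joint angles; "joint_velocities": joint speeds; "effort": joint torques, N m; "tcp_pos": TCP position; "ee_rot": TCP orientation; "wrist_force": force on the tool from outside, world axes, zero at the start; "moment": the same for the moment, N m; "gripper_width": opening from 0.0 (shut) to 1.0 (fully open); "gripper_force": force on a finger pad.
Only numpy, scipy, OpenCV 4.12 (cv2) and the standard library are available. Lean on these libraries where they do the work, as an engineer would, in place of code of your own. Each camera call takes 0.05 s, during which the arm holds its last target. There are 200 camera calls.

## Working session

There is one attempt and no reset: what is moved stays moved. The work goes in short steps, Python scripts to look and compute and a tool call to move; the robot and the scene stay as the last step left them, time stands still between calls to the robot, and variables do not carry over. Pictures are saved under pics/ and viewed, at most 10 in all, crops included, and the job is handed in when it is done.

Besides the shell and the picture viewer there is one more tool, called after "Request:" as name(argument=value, ...) on one line, values as JSON. step_arm: Moves the arm, as the interface text tells. Its arguments: {"type":"object","properties":{"targets":{"type":"string"},"claw":{"type":"number"}},"required":["targets"]}

```bash
mkdir -p pics; python3 - <<'E'
from station import sense,cams,r
import cv2,numpy as np
np.set_printoptions(precision=4,suppress=True)
s=sense();print(s['time_s'],s['tcp_pos'],s['ee_rot'],s['gripper_width'])
for n in('scene','top'):
    c=cams.capture(n);cv2.imwrite(f'pics/{n}0.png',c['frame']);print(n,c['vertical_fov'],c['cx'],c['cy'],c['eye'],c['rotation'])
E
```

```text
0.0 [ 0.2664 -0.5647  0.2214] [[-0.9045 -0.4265 -0.001 ]
 [-0.4265  0.9045  0.002 ]
 [ 0.0001  0.0022 -1.    ]] 1.004423006889233
scene 51.12056923998988 330.94680915869446 238.95842689087644 [0.865  0.3543 0.5105] [[-0.7217  0.469  -0.5091]
 [ 0.6919  0.5103 -0.5108]
 [ 0.0202 -0.7209 -0.6928]]
top 50.42421515308377 332.26570365871225 240.5067885560694 [0.4891 0.0262 0.7015] [[-0.0038 -0.9927  0.1209]
 [-0.9998  0.0017 -0.0178]
 [ 0.0175 -0.1209 -0.9925]]
```

View pics/scene0.png

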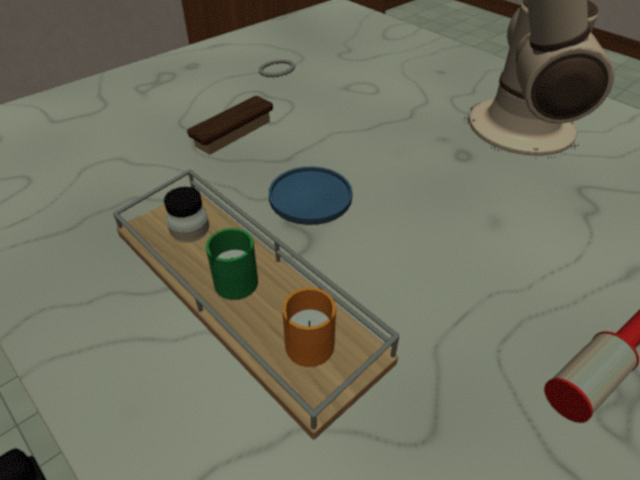

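View pics/top0.png

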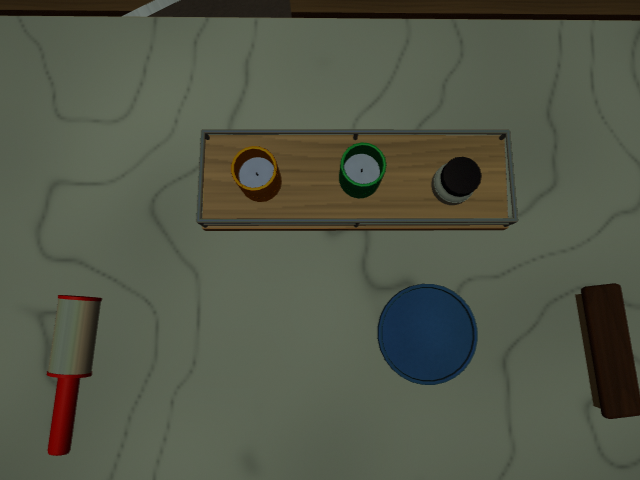

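The scene view shows, on the shelf from left to right, the jar (187,215), the green cup (232,263) and the amber cup (310,325), with the tray at (310,195). In the top view, with +x up and +y left, the amber rim is at (255,168), the green rim at (363,165), the tray at (427,333), and the front rail runs along row 221. Next I'll cast rays from these onto the known heights.

```bash
cat >h.py <<'E'
from station import sense,cams,r
import cv2,numpy as np
from scipy.optimize import least_squares
np.set_printoptions(precision=4,suppress=True)
HSV={'amber':((8,130,60),(22,255,255)),'green':((55,120,40),(90,255,255)),'tray':((98,100,40),(115,255,255))}
def cast(c,px,z):
    px=np.asarray(px,float).reshape(-1,2);f=240/np.tan(np.radians(c['vertical_fov'])/2)
    d=np.c_[(px[:,0]-c['cx'])/f,(px[:,1]-c['cy'])/f,np.ones(len(px))]@np.array(c['rotation']).T
    e=np.array(c['eye']);return (e+d*((z-e[2])/d[:,2])[:,None])[:,:2]
def hull(c,k):
    m=cv2.inRange(cv2.cvtColor(c['frame'],cv2.COLOR_BGR2HSV),*HSV[k])
    m=cv2.morphologyEx(m,cv2.MORPH_OPEN,np.ones((3,3)))
    cs=cv2.findContours(m,cv2.RETR_EXTERNAL,cv2.CHAIN_APPROX_NONE)[0]
    a=max(cs,key=cv2.contourArea);h=np.zeros(m.shape,np.uint8)
    cv2.drawContours(h,[cv2.convexHull(a)],-1,255,-1)
    return max(cv2.findContours(h,cv2.RETR_EXTERNAL,cv2.CHAIN_APPROX_NONE)[0],key=cv2.contourArea)[:,0,:]
def circ(c,k,z,side=0):
    """circle through outline points at height z; side +1 far half (rim), -1 near half (foot), 0 all"""
    p=cast(c,hull(c,k),z);e=np.array(c['eye'])[:2];m=p.mean(0)
    for _ in range(4):
        u=(m-e)/np.linalg.norm(m-e);s=(p-m)@u
        q=p if side==0 else p[side*s>0.004]
        m0=least_squares(lambda v:np.hypot(*(q-v[:2]).T)-v[2],[*m,.03],loss='soft_l1',f_scale=.001)
        m=m0.x[:2]
    return m0.x
E
python3 - <<'E'
from h import *
for n in('scene','top'):
    c=cams.capture(n)
    for k in('amber','green'): print(n,k,'rim',circ(c,k,.1,1),'foot',circ(c,k,.03,-1))
    print(n,'tray',circ(c,'tray',.014))
    if n=='top': print('front rail',cast(c,[(199,221),(515,221)],.07),'rear',cast(c,[(203,131),(510,131)],.058))
E
```

```text
scene amber rim [0.6507 0.1091 0.0276] foot [0.6499 0.1085 0.0276]
scene green rim [ 0.6564 -0.0223  0.0266] foot [ 0.6575 -0.0217  0.0226]
scene tray [ 0.4522 -0.1089  0.0635]
top amber rim [ 0.6321 -0.1334  0.0656] foot [ 0.6901 -0.1416  0.0983]
top green rim [ 0.6637 -0.0456  0.03  ] foot [ 0.6509 -0.0398  0.0054]
top tray [ 0.4479 -0.1109  0.065 ]
front rail [[ 0.5908  0.1812]
 [ 0.5904 -0.2159]] rear [[ 0.7112  0.1822]
 [ 0.7121 -0.2195]]
```

The scene rays agree with the shelf: centre about (0.651, -0.018), amber cup (0.650, 0.109), green cup (0.657, -0.022), tray (0.450, -0.110). The top-view amber mask picked up wood, so I'll tighten it and recheck on the way.

Request:
step_arm(targets="0 0 0 6.3; 0 0 0 6.3; 0 0 0 6.3; 0 0 0 6.3; -1 1.6 0 0; -1.9 3.3 0 0; -1.9 3.3 0 0; -1.9 3.3 0 0; -1.9 3.3 0 0; -1.9 3.3 0 0; -1.9 3.3 0 0; -1.9 3.3 0 0", claw=8.7)

```text
time_s: 1.2
tcp_pos: [0.4099, -0.3163, 0.2226]
ee_rot: [[-1.0, -0.001, 0.0], [-0.001, 1.0, 0.0], [-0.0, 0.0, -1.0]]
wrist_force: [0.7, -1.1, 0.9]
gripper_width: 1.001
gripper_force: 0.0
```

```bash
sed -i "s/'amber':((8,130,60)/'amber':((8,215,60)/" h.py; python3 - <<'E'
from h import *
s=sense();print(s['time_s'],s['tcp_pos'],s['ee_rot'],s['joints'])
c=cams.capture('top');h=hull(c,'amber');print(h.min(0),h.max(0))
print(circ(c,'amber',.1,1),circ(c,'amber',.03,-1))
c=cams.capture('scene');print(circ(c,'amber',.1,1),circ(c,'amber',.03,-1),circ(c,'green',.1,1))
E
```

```text
1.2 [ 0.4099 -0.3163  0.2226] [[-1.     -0.0008  0.0001]
 [-0.0008  1.      0.    ]
 [-0.0001  0.     -1.    ]] [-19.6862  11.5792 -14.4304  -0.0032 -63.9872 -70.2642]
[231 162] [238 182]
[-2.0845 -8.7915  0.03  ] [0.6509 0.141  0.03  ]Traceback (most recent call last):
  File "<stdin>", line 5, in <module>
  File "h.py", line 19, in circ
    p=cast(c,hull(c,k),z);e=np.array(c['eye'])[:2];m=p.mean(0)
             ~~~~^^^^^
  File "h.py", line 14, in hull
    a=max(cs,key=cv2.contourArea);h=np.zeros(m.shape,np.uint8)
ValueError: max() iterable argument is empty
```

```bash
python3 - <<'E'
from h import *
for n in('top','scene'):
    c=cams.capture(n)
    for sat in(165,180,195):
        HSV['amber']=((8,sat,40),(22,255,255))
        h=hull(c,'amber');print(n,sat,h.min(0),h.max(0),circ(c,'amber',.1,1),circ(c,'amber',.03,-1))
E
```

```text
top 165 [231 148] [270 182] [0.6489 0.111  0.0265] [ 82.2942  64.0369 103.6626]
top 180 [231 148] [270 182] [0.6489 0.111  0.0265] [324.3794 253.9945 411.3785]
top 195 [231 148] [270 182] [0.649  0.111  0.0264] [ 90.7682  71.3343 114.8347]
scene 165 [283 288] [335 366] [0.651  0.1099 0.0271] [0.6501 0.1087 0.0266]
scene 180 [283 288] [334 365] [0.651  0.1097 0.0267] [0.6498 0.1084 0.0264]
scene 195 [284 290] [333 365] [0.651  0.1096 0.0244] [0.6497 0.1085 0.026 ]
```

Request:
step_arm(targets="-2 3.5 0 0; -2 3.5 0 0; -2 3.5 0 0; -2 3.5 0 0; -2 3.5 0 0; -2 3.5 0 0; -2 3.5 0 0; -2 3.5 0 0; -2 3.5 0 0; -2 3.5 0 0; -2 3.5 0 0; -1.8 3.5 0 0")

```text
time_s: 2.4
tcp_pos: [0.6483, 0.1021, 0.2221]
ee_rot: [[-1.0, 0.001, -0.0], [0.001, 1.0, -0.0], [0.0, -0.0, -1.0]]
wrist_force: [1.1, -1.5, 0.1]
gripper_width: 0.998
gripper_force: 0.0
```

Request:
step_arm(targets="0 0 2 0; 0 0 2 0; 0 0 2 0; 0 0 0 0; 0 0 0 0")

```text
time_s: 2.82
tcp_pos: [0.6468, 0.1004, 0.1613]
ee_rot: [[-1.0, 0.001, -0.003], [0.001, 1.0, -0.002], [0.003, -0.002, -1.0]]
wrist_force: [-0.1, -0.6, -0.0]
gripper_width: 0.998
gripper_force: 0.0
```

```bash
python3 - <<'E'
from h import *
s=sense();print(s['time_s'],s['tcp_pos'])
cv2.imwrite('pics/a1.png',cams.capture('scene')['frame'])
E
```

```text
2.8167 [0.6468 0.1004 0.1613]
```

View pics/a1.png

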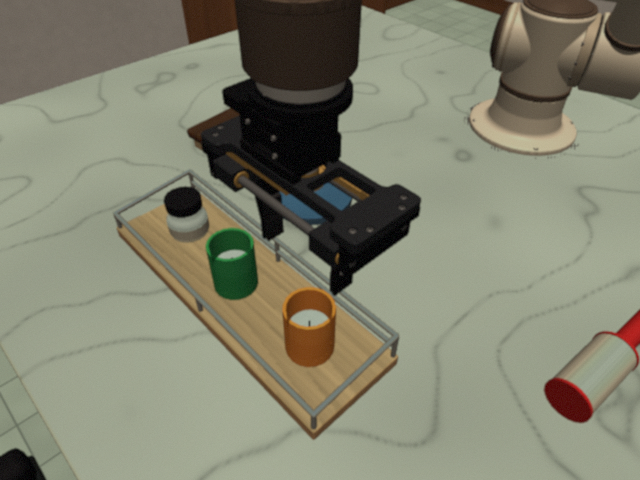

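The open fingers, tips near (270,237) and (341,287), hang about 60 mm above the amber cup and straddle it slightly toward the green side. I'll correct by +3 mm in x and +10 mm in y, then descend.

Request:
step_arm(targets="-0.3 0.95 0 0; 0 0 1 0; 0 0 1.5 0; 0 0 1.5 0; 0 0 0 0; 0 0 0 0")

```text
time_s: 3.37
tcp_pos: [0.6499, 0.1116, 0.1222]
ee_rot: [[-1.0, -0.001, -0.001], [-0.001, 1.0, -0.001], [0.001, -0.001, -1.0]]
wrist_force: [0.9, -0.8, 0.7]
gripper_width: 0.999
gripper_force: 0.0
```

Request:
step_arm(targets="0 -0.1 1 0; 0 0 1.5 0; 0 0 1.5 0; 0 0 1.3 0; 0 0 0.6 0; 0 0 0 0; 0 0 0 0")

```text
time_s: 3.95
tcp_pos: [0.6505, 0.1108, 0.0641]
ee_rot: [[-1.0, -0.001, 0.001], [-0.001, 1.0, 0.0], [-0.001, 0.0, -1.0]]
wrist_force: [-0.3, -0.1, 0.3]
gripper_width: 0.998
gripper_force: 0.0
```

Request:
step_arm(targets="0 0 0 0; 0 0 0 0; 0 0 0 0; 0 0 0 0; 0 0 0 0; 0 0 0 0; 0 0 0 0; 0 0 0 0", claw=5.0)

```text
time_s: 4.62
tcp_pos: [0.6499, 0.1104, 0.0638]
ee_rot: [[-1.0, -0.001, -0.0], [-0.001, 1.0, -0.0], [0.0, -0.0, -1.0]]
wrist_force: [-1.0, -1.2, 2.1]
gripper_width: 0.627
gripper_force: 29.8
```

Gripped: opening about 55 mm at 30 N. Lifting straight up now.

Request:
step_arm(targets="0 0 -0.3 0; 0 0 -0.7 0; 0 0 -1 0; 0 0 -1 0; 0 0 -1 0; 0 0 -1 0; 0 0 -1 0; 0 0 -0.7 0; 0 0 -0.3 0; 0 0 0 0; 0 0 0 0")

```text
time_s: 5.53
tcp_pos: [0.6498, 0.1106, 0.1334]
ee_rot: [[-1.0, -0.001, -0.0], [-0.001, 1.0, 0.0], [0.0, 0.0, -1.0]]
wrist_force: [-0.0, -0.3, -2.4]
gripper_width: 0.626
gripper_force: 29.8
```

```bash
python3 - <<'E'
from h import *
s=sense();print(s['time_s'],s['tcp_pos'],s['gripper_width'],s['wrist_force'])
cv2.imwrite('pics/a2.png',cams.capture('scene')['frame'])
E
```

```text
5.5333 [0.6498 0.1106 0.1334] 0.625904879555075 [-0.0192 -0.2534 -2.4354]
```

View pics/a2.png

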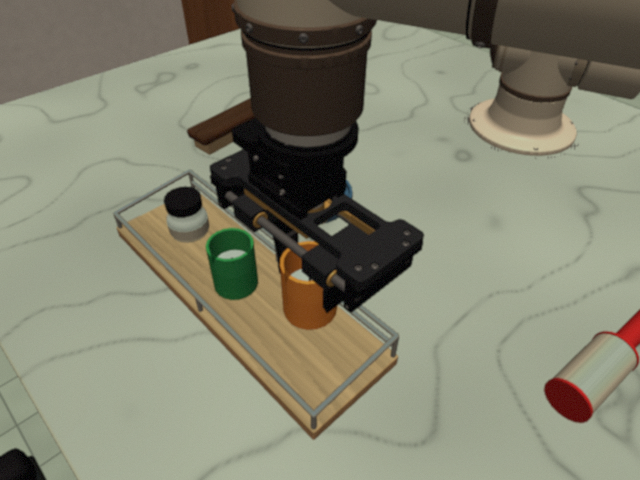

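The amber cup hangs upright in the fingers (rim about (308,262), foot about (310,320)), with its foot near z = 0.10, clear of the rail. The green cup is unmoved. Next I'll draw it forward over the rail, then across to the tray.

Request:
step_arm(targets="0.5 0 0 0; 1 0 0 0; 1.5 0 0 0; 2 0 0 0; 2 0 0 0; 2 0 0 0; 1.5 0 0 0; 1 0 0 0; 0.5 0 0 0")

```text
time_s: 6.33
tcp_pos: [0.5284, 0.1103, 0.1335]
ee_rot: [[-1.0, -0.001, -0.001], [-0.001, 1.0, -0.0], [0.001, -0.0, -1.0]]
wrist_force: [0.6, 0.2, -2.8]
gripper_width: 0.623
gripper_force: 29.8
```

Request:
step_arm(targets="0.4 -1 0 0; 0.7 -2 0 0; 0.9 -2.5 0 0; 0.9 -2.5 0 0; 0.9 -2.5 0 0; 0.9 -2.5 0 0; 0.9 -2.5 0 0; 0.9 -2.5 0 0; 0.7 -2 0 0; 0.5 -1.3 0 0; 0.3 -0.7 0 0; 0 0 0 0")

```text
time_s: 7.33
tcp_pos: [0.4499, -0.1109, 0.1335]
ee_rot: [[-1.0, 0.002, -0.0], [0.002, 1.0, -0.0], [0.0, -0.0, -1.0]]
wrist_force: [0.1, -0.5, -2.3]
gripper_width: 0.624
gripper_force: 29.8
```

Request:
step_arm(targets="0 0 1 0; 0 0 1.5 0; 0 0 1.5 0; 0 0 1 0; 0 0 0 0; 0 0 0 0; 0 0 0 0")

```text
time_s: 7.92
tcp_pos: [0.4513, -0.1092, 0.0841]
ee_rot: [[-1.0, -0.002, 0.001], [-0.002, 1.0, -0.0], [-0.001, -0.0, -1.0]]
wrist_force: [-0.4, 0.5, -2.6]
gripper_width: 0.625
gripper_force: 29.8
```

```bash
python3 - <<'E'
from h import *
s=sense();print(s['time_s'],s['tcp_pos'],s['gripper_width'],s['wrist_force'])
c=cams.capture('scene');cv2.imwrite('pics/a3.png',c['frame'])
z=s['tcp_pos'][2]-.0638+.03;print(z)
HSV['amber']=((8,180,40),(22,255,255))
try: print(circ(c,'amber',z,-1),circ(c,'tray',.014),circ(c,'green',.1,1))
except Exception as e: print(e)
E
```

```text
7.9167 [ 0.4513 -0.1092  0.0841] 0.6248163022373242 [-0.3567  0.5091 -2.6324]
0.05034733583850176
[ 0.4496 -0.1122  0.0261] [ 0.4529 -0.1081  0.0633] [ 0.6564 -0.0221  0.0267]
```

View pics/a3.png

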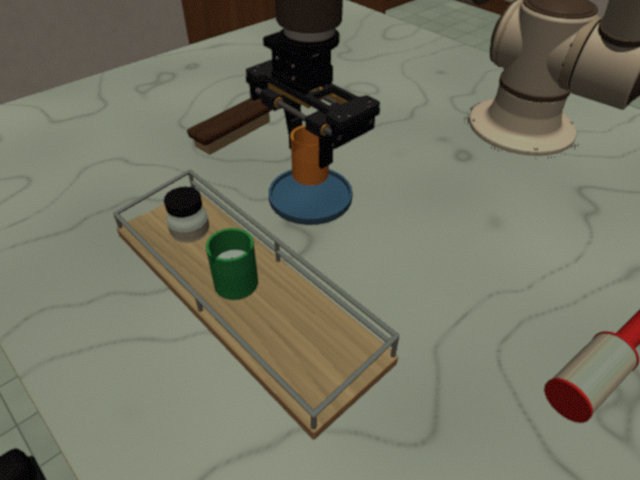

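The amber cup (foot about (310,180)) hangs over the middle of the tray (310,195), and the green cup is unmoved at (232,263). The foot is about 44 mm above the tray floor, so I'll lower it slowly.

Request:
step_arm(targets="0 0 0.6 0; 0 0 1 0; 0 0 1 0; 0 0 0.7 0; 0 0 0.4 0; 0 0 0.2 0; 0 0 0.1 0; 0 0 0 0; 0 0 0 0")

```text
time_s: 8.72
tcp_pos: [0.4506, -0.1095, 0.0439]
ee_rot: [[-1.0, -0.001, 0.001], [-0.001, 1.0, 0.0], [-0.001, 0.0, -1.0]]
wrist_force: [1.1, 0.1, -1.6]
gripper_width: 0.633
gripper_force: 29.8
```

Request:
step_arm(targets="0 0 0.1 0; 0 0 0.1 0; 0 0 0 0; 0 0 0 0")

```text
time_s: 9.05
tcp_pos: [0.4502, -0.1096, 0.0416]
ee_rot: [[-1.0, -0.001, 0.0], [-0.001, 1.0, 0.0], [-0.0, 0.0, -1.0]]
wrist_force: [-0.2, 0.3, -2.4]
gripper_width: 0.628
gripper_force: 29.8
```

Request:
step_arm(targets="0 0 0.1 0; 0 0 0 0; 0 0 0.05 0; 0 0 0 0; 0 0 0 0")

```text
time_s: 9.47
tcp_pos: [0.4502, -0.1095, 0.04]
ee_rot: [[-1.0, -0.001, -0.0], [-0.001, 1.0, 0.0], [0.0, 0.0, -1.0]]
wrist_force: [0.3, 0.5, -2.3]
gripper_width: 0.627
gripper_force: 29.8
```

Request:
step_arm(targets="0 0 0.05 0; 0 0 0 0; 0 0 0 0; 0 0 0 0")

```text
time_s: 9.8
tcp_pos: [0.4503, -0.1096, 0.0398]
ee_rot: [[-1.0, -0.001, 0.0], [-0.001, 1.0, -0.0], [-0.0, -0.0, -1.0]]
wrist_force: [-0.5, 0.6, 1.0]
gripper_width: 0.633
gripper_force: 29.8
```

Contact: the vertical force rose from -2.3 to +1.0 N at the expected height. Releasing.

Request:
step_arm(targets="0 0 0 0; 0 0 0 0; 0 0 0 0; 0 0 0 0", claw=6.4)

```text
time_s: 10.13
tcp_pos: [0.4504, -0.1096, 0.0396]
ee_rot: [[-1.0, -0.001, 0.0], [-0.001, 1.0, -0.0], [-0.0, -0.0, -1.0]]
wrist_force: [-0.2, 0.5, -0.6]
gripper_width: 0.727
gripper_force: 0.0
```

Request:
step_arm(targets="0 0 0 0; 0 0 0 0; 0 0 0 0; 0 0 0 0; 0 0 0 0; 0 0 0 0", claw=8.7)

```text
time_s: 10.63
tcp_pos: [0.4502, -0.1096, 0.0396]
ee_rot: [[-1.0, -0.001, 0.0], [-0.001, 1.0, -0.0], [-0.0, -0.0, -1.0]]
wrist_force: [-0.2, -0.1, -0.5]
gripper_width: 0.985
gripper_force: 0.0
```

Request:
step_arm(targets="0 0 -0.3 0; 0 0 -0.7 0; 0 0 -1.5 0; 0 0 -2 0; 0 0 -2 0; 0 0 -2 0; 0 0 -2 0; 0 0 -2 0; 0 0 -2 0; 0 0 -1 0; 0 0 0 0; 0 0 0 0")

```text
time_s: 11.63
tcp_pos: [0.4502, -0.1094, 0.1951]
ee_rot: [[-1.0, -0.001, 0.002], [-0.001, 1.0, 0.001], [-0.002, 0.001, -1.0]]
wrist_force: [-0.9, 0.5, -0.2]
gripper_width: 0.995
gripper_force: 0.0
```

```bash
python3 - <<'E'
from h import *
s=sense();print(s['time_s'],s['tcp_pos'],s['gripper_width'],s['wrist_force'])
c=cams.capture('scene');cv2.imwrite('pics/a4.png',cv2.resize(c['frame'][60:320,140:440],None,fx=2,fy=2))
HSV['amber']=((8,180,40),(22,255,255))
print(circ(c,'amber',.076,1),circ(c,'amber',.006,-1),circ(c,'tray',.014),circ(c,'green',.1,1))
E
```

```text
11.6333 [ 0.4502 -0.1094  0.1951] 0.995045635407466 [-0.9163  0.5292 -0.1979]
[ 0.4537 -0.107   0.0264] [ 0.4499 -0.1107  0.0248] [ 0.4534 -0.1076  0.0624] [ 0.6565 -0.0221  0.0268]
```

View pics/a4.png

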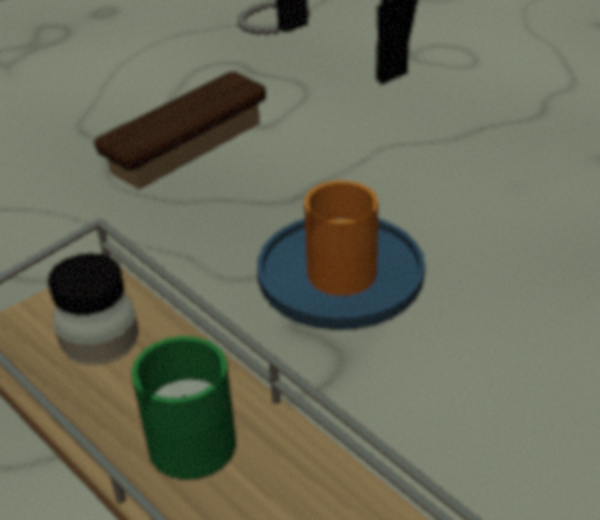

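The crop shows the amber cup upright (crop centre (341,240)) in the middle of the tray (341,270), with the fingers well clear above. The green cup and jar haven't moved. Handing in.

```bash
python3 -c "
from station import r
print(r.finish_job())"
```

```text
the job is handed in; nothing more can be done
None
```

The amber cup is standing upright in the middle of the blue tray, the green cup is where it was, and I handed the job in after about 12 s of robot time with the gripper clear; no verdict was returned.

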